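# Press a glued phone back in a folding-crank screw press

### The arm

A 6-joint arm with a two-finger parallel gripper is mounted at the origin on a cart in front of the work surface, level with it; the furniture and walls round the work are solid. World frame = base frame: x ahead of the robot, y to its left, z up, the work surface at z = 0. Lengths are in m, angles in rad, forces in N, time in s.
With the tool pointing down it reaches from about 0.325 to 0.85 m from the base axis. Payload 4.4 kg.
Tool frame: the origin (TCP) lies on the centre line of the jaws, within the pads' length; the fingertips stand 8 mm ahead of it and the grasp point (between the pads) lies 11 mm behind it; z points along the fingers, y is the line along which they close (so a half turn about z gives the same grasp; the last joint's range is limited). The gripper opens to 94 mm and grips with 3 to 60 N. Pads are 16 mm wide; open, the fingers measure 119 mm over their backs; the gripper's body (75 mm by 177 mm) begins 78 mm behind the grasp point.
Start: joints at [-1.393, 0.207, 1.542, -0, 1.393, -0.15], TCP at [0.185, -0.544, 0.213] pointing down, gripper open.
Joint ranges: [-2.73, 2.73], [-0.86, 2.22], [0.23, 2.46], [-1.11, 4.25], [0.08, 2.63], [-2.82, 2.82]. Speed limits (rad/s): [2.79, 2.79, 3.14, 3.14, 3.14, 3.14].

### API

Orientations are given as a unit quaternion [x, y, z, w].
In Python, from station import robot gives the robot as it stands.
- The arm moves only by the tool servo_tool, never from a script. Its argument "increments" is a list of rows, each a list of 3 entries, a list of its own where there are three numbers: the shift along the tool's x, y, z in mm, then the turn, a rotation vector about the tool's x, y, z in degrees, then the finger opening in mm, from 0 to 94. In form: [[[x, y, z], [rx, ry, rz], grip], ...]. A call has 1 to 12 rows; each row is the pose to reach, as a shift and turn from the pose commanded when the call began, along the tool's axes at that moment; what a row does not reach only later rows make up. A row lasts 1/12 s, in which the tool goes at most 41.7 mm and 7.16 degrees, less where a joint would pass 70% of its speed; a pose out of reach is approached as far as the arm can. A call with a gripper value outside its range is refused whole. The fingers move at their own pace and stop on an object; "squeeze" is the grip in N (left out, the last holds). Time passes only in rows, so rows that repeat a pose let the fingers close. It gives the time, the measured TCP pose, the force, the opening and the grip force at its end, in the units of the state.
- robot.sense(): the state, without advancing time (a new reading comes with each control period).
- robot.read_camera(name): name is "side" or "top"; returns a dict with "img" (384x512x3 uint8, red, green, blue), "K" (3x3 intrinsics, pixels), "k1" (the pictures are not rectified: a ray, as slopes to the right and down, at radius r is drawn at 1 + k1 r^2 times it, then the intrinsics apply), "eye" and "attitude" of the camera in the world. Camera axes: x right, y down, z forward; pixel columns grow to the right and rows downward; lengths in m; the calibration is good to about 2 mm. A picture is of the moment at which its call begins. There is no depth.
- robot.sign_off(): hands the job in; it is judged then, once.
The state is a dict: "time_s": time; "joints": joint angles; "joint_vel": joint speeds; "tau": joint torques, N m; "eef_pos": TCP position; "tcp_rot": TCP orientation; "wrist_force": force on the tool from outside, world axes, zero at the start; "moment": the same for the moment, N m; "opening": finger opening in m; "gripper_force": force on a finger pad.
Only numpy, scipy, OpenCV 4.12 (cv2) and the standard library are available. Lean on these libraries where they do the work, as an engineer would, in place of code of your own. Each camera call takes 0.05 s, during which the arm holds its last target. There are 200 camera calls.

### The job

The phone in the press tray has a freshly glued back. Slide the tray fully home under the pressure pad, swing the folded crank handle up until it stands upright, then turn the crank clockwise until the pad bears on the phone with its springs squeezed about 6 mm; never bottom the springs, or the glass cracks. Let go and leave it clamped like that, handle up, and the tools lying round it where they are.

Things in the scene. Friction and masses are not known exactly. Their poses are not given: they have to be found in the camera images.
- press: Grey portal screw press, fixed. Base 140 (its x) x 190 (its y) mm; columns at x +-55 mm carry a beam 140 x 54 mm, top at z 113 mm. Origin: on the bench, on the vertical screw axis; z up. The tray slides out to its -y. A crosshead, moved only by the screw, carries the pad on four springs. Mind the overhead shelf: its edge hangs 0.64 m above the bench at world x = 0.61; lean a long wrist back.
- tray (a joint): Sliding aluminium tray, 82 x 172 mm, value in m: 0 = fully home against its stop (phone centred under the pad), grows to 0.095 as it is drawn out along the press's -y. Starts 85 mm out. It slides stiffly (about 2.5 N) and stays where it is left.
- tray_pull (a point): Middle of the tray's pull bar: round bar, 12 mm thick, 66 mm long along the press's x, 28 mm above the bench, 32 mm outside the tray's end; two thin stays 26 mm either side of its middle join it to the tray. With the tray home it lies 118 mm from the screw axis towards the press's -y. Axes as the press's.
- crank (a joint): Crank on top of the screw, rad, grows clockwise seen from above, 0 to 16. At 0 its arm points from the screw axis to the press's -x, at 1.57 to +y. A turn clockwise lowers the pad 10 mm. The pad meets the phone (tray home) at 7.54; then the springs yield 1.59 mm per rad: 6 mm at 11.3, bottomed (12 mm) at 15.1. Starts at 0.05 to 1.7. Stays where it is left (friction 0.12 N m).
- handle (a joint): Folding handle at the end of the crank arm (dark steel bar, 14 mm wide, its top 131 mm and underside 121 mm above the bench), rad: 0 = folded flat over the arm, pointing back to the screw axis; 1.571 = upright, its stop. The pivot pin lies level across the arm, 66 mm from the screw axis, 142 mm above the bench. Friction 0.035 N m, stays at any angle; starts at 0 to 0.1.
- grip_mid (a point): Point on the handle's axis 42 mm from its pivot. The black grip, 19 mm thick, covers 12 to 64 mm from the pivot and spins freely on its spindle (end button to 68.5 mm). Folded, the point lies 24 mm from the screw axis, 142 mm above the bench; upright, 66 mm from the axis and 184 mm above the bench. x runs along the handle from pivot to free end, y along the pivot pin.
- pad (a joint): How far the pad's springs are squeezed, m: 0 = pad hanging free, 0.012 = bottomed; 2.5 N per mm. Seen as the gap under the four bolt heads on top of the crosshead.
- phone: Phone lying face down in the tray's nest, dark glass back upward, aluminium rim, 72 x 147 x 9 mm, long side along the press's y; loose. Origin: centre of its underside, 21 mm above the bench.
- driver: Bystander: precision screwdriver, pale handle, 14 x 135 x 12 mm, lying beside the press. Leave it where it is.
- spudger: Bystander: thin black plastic prying stick, 8 x 146 x 8 mm, lying beside the press. Leave it where it is.
- tweezers: Bystander: black tweezers, 15 x 126 x 9 mm, lying beside the press. Leave them where they are.
- loupe: Bystander: black eye loupe, 47 mm across, 36 mm high, standing beyond the tray. Leave it where it is.

How it is judged:
By the outcome, as a careful person would: the job done as asked, in the order asked, and still so for the second after the job is handed in, with the robot touching nothing.
It also fails if it takes over 72 s, if anything falls off the work surface, if the arm or the gripper's body presses on something with over 40 N, if the wrist force passes 120 N, or if a joint passes its speed limit or range.

## Working session

There is one attempt and no reset: what is moved stays moved. The work goes in short steps, Python scripts to look and compute and a tool call to move; the robot and the scene stay as the last step left them, time stands still between calls to the robot, and variables do not carry over. Pictures are saved under pics/ and viewed, at most 10 in all, crops included, and the job is handed in when it is done.

Besides the shell and the picture viewer there is one more tool, called by a JSON object that holds its "api" and its "payload", one argument or row to a line. servo_tool: Moves the arm, as the interface text tells. Its arguments: {"type":"object","properties":{"increments":{"type":"array","items":{"type":"array"}},"squeeze":{"type":"number"}},"required":["increments"]}

```bash
ls; mkdir -p pics; cat > h.py <<'E'
import numpy as np, cv2
from scipy.spatial.transform import Rotation as R
from station import robot
def cam(n):
    c=robot.read_camera(n); return c
def att(c):
    a=np.array(c["attitude"],float)
    return a if a.shape==(3,3) else R.from_quat(a).as_matrix()
def ray(c,u,v):
    K=np.array(c["K"]); d=np.array([(u-K[0,2])/K[0,0],(v-K[1,2])/K[1,1]]); s=d.copy()
    for _ in range(20): s=d/(1+c["k1"]*(s@s))
    return att(c)@np.array([s[0],s[1],1.])
def onz(c,u,v,z):
    e=np.array(c["eye"]); r=ray(c,u,v); return e+r*(z-e[2])/r[2]
def proj(c,p):
    q=att(c).T@(np.array(p)-np.array(c["eye"])); s=q[:2]/q[2]; s=s*(1+c["k1"]*(s@s)); K=np.array(c["K"])
    return np.array([K[0,0]*s[0]+K[0,2],K[1,1]*s[1]+K[1,2]])
def save(c,f,crop=None,k=1):
    i=c["img"][...,::-1]
    if crop: x0,y0,x1,y1=crop; i=i[y0:y1,x0:x1]
    cv2.imwrite("pics/"+f,cv2.resize(i,None,fx=k,fy=k,interpolation=cv2.INTER_CUBIC))
E
python3 - <<'E'
from h import *
for n in("top","side"):
    c=cam(n); save(c,n+"0.png",k=1.5); print(n,c["K"],c["k1"],c["eye"],c["attitude"])
    np.save(n+"0.npy",c["img"])
print(robot.sense())
E
```

```text
pics
top [[408.82298779   0.         258.81103248]
 [  0.         408.82298779 187.88894306]
 [  0.           0.           1.        ]] -0.029292407208045344 [0.40454575 0.03325742 1.04711497] [-0.70488955  0.70653187 -0.05002159  0.03796435]
side [[492.17063172   0.         257.19139641]
 [  0.         492.17063172 191.7144971 ]
 [  0.           0.           1.        ]] -0.18311795635981476 [0.3100741  0.76574642 0.77790846] [-0.13154542  0.89725143 -0.41816312  0.05268095]
{'time_s': 0.1, 'joints': array([-1.39347903e+00,  2.07352041e-01,  1.54279081e+00, -1.77701711e-06,
        1.39352582e+00, -1.50487342e-01]), 'joint_vel': array([ 0.00069333, -0.00112953, -0.00246725, -0.00220683,  0.00022925,
        0.00015444]), 'tau': array([-1.01890955e-04, -3.71863747e+01, -2.82293880e+01,  7.00810784e-02,
        3.11639579e-02, -5.28930764e-05]), 'eef_pos': array([ 0.18499797, -0.54367081,  0.21240675]), 'tcp_rot': array([ 9.86597500e-01,  1.63169529e-01, -1.47987953e-05, -1.03790403e-03]), 'wrist_force': array([0.49769234, 0.19911216, 0.26595391]), 'moment': array([-0.00854309,  0.02476176, -0.05310634]), 'gripper_force': 0.0, 'opening': 0.0936209803849286}
```

View pics/top0.png

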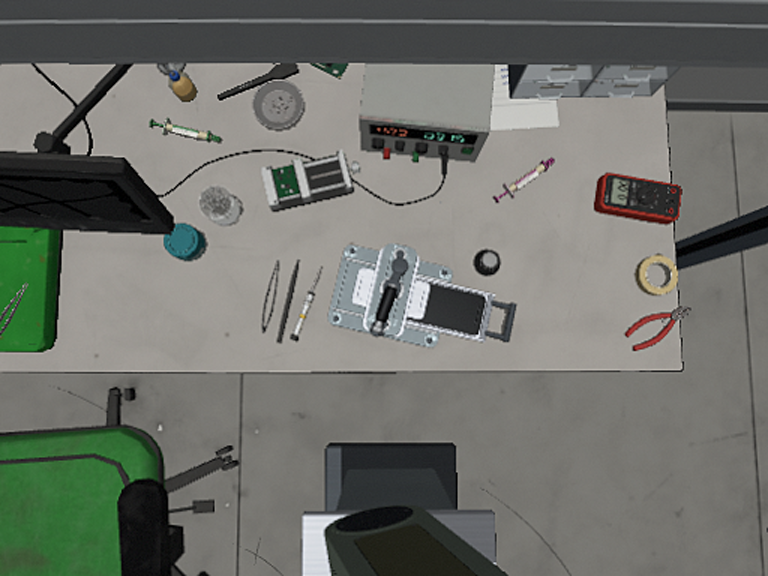

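View pics/side0.png

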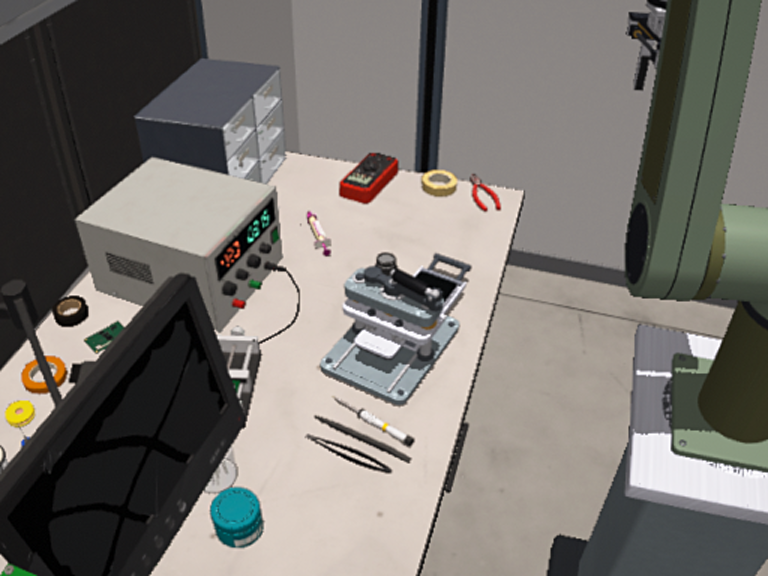

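```bash
python3 - <<'E'
import cv2,numpy as np
t=np.load("top0.npy")[150:240,210:350,::-1]; s=np.load("side0.npy")[155:275,205:325,::-1]
cv2.imwrite("pics/z.png",np.vstack([cv2.resize(t,(800,514),interpolation=cv2.INTER_CUBIC)])); cv2.imwrite("pics/zs.png",cv2.resize(s,(600,600),interpolation=cv2.INTER_CUBIC))
E
```

```text
(no output)
```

View pics/z.png

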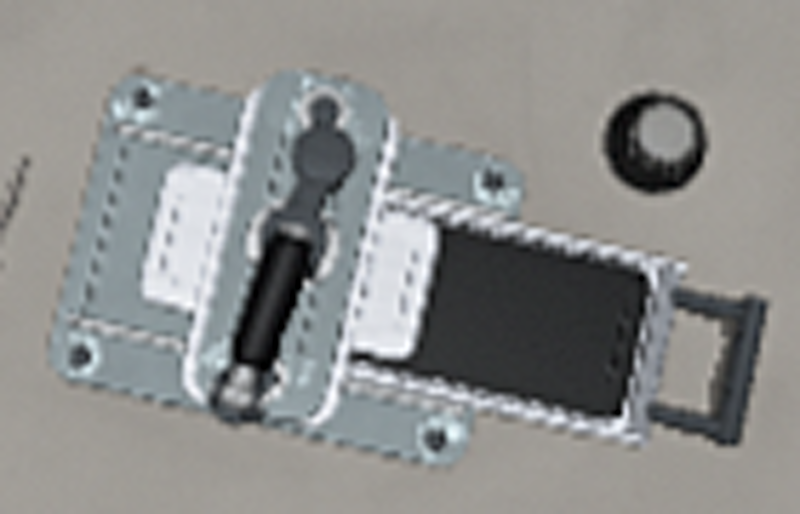

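View pics/zs.png

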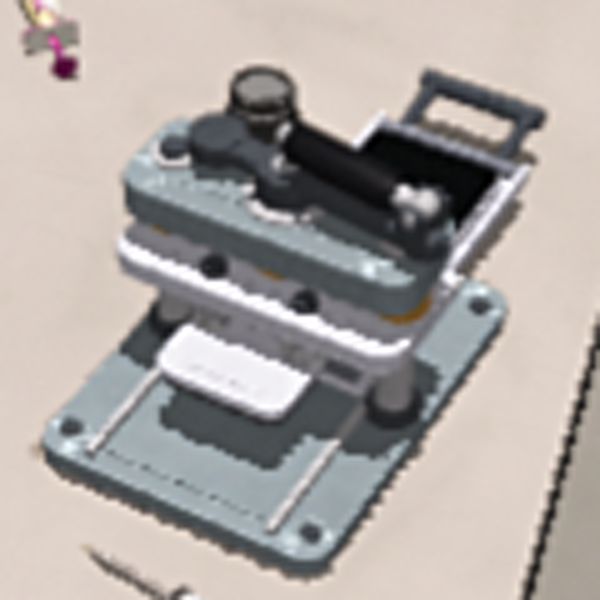

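```bash
cat >> h.py <<'E'
def pz(c,u,v,z,x0=210,y0=150,k=800/140): return onz(c,x0+(u+.5)/k-.5,y0+(v+.5)/k-.5,z)
E
python3 - <<'E'
from h import *
c=cam("top"); s=cam("side")
scr=np.array([pz(c,*p,.012) for p in[(141,97),(493,182),(80,356),(437,438)]]); print(scr.round(4))
o=scr.mean(0); dy=(scr[0]+scr[2]-scr[1]-scr[3])/2; dx=(scr[0]+scr[1]-scr[2]-scr[3])/2
print("o",o.round(4),np.linalg.norm(dy),np.linalg.norm(dx))
print("yaw from dy",np.degrees(np.arctan2(-dy[0],dy[1])),"dx",np.degrees(np.arctan2(dx[1],dx[0])))
for n,p,z in[("barA",(752,300),.034),("barB",(728,440),.034),("pivot",(240,388),.142),("hub",(291,232),.131),("trayTR",(686,263),.03),("trayBR",(638,440),.03),("gripend",(292,230),.142)]: print(n,pz(c,*p,z).round(4))
S=[pz(s,*p,.012,205,155,5) for p in[(70,427),(310,533),(480,305)]]; print("side screws",np.round(S,4))
print("side pivot", pz(s,420,197,.142,205,155,5).round(4))
# side hint: beam top corners; loupe
print("loupe",pz(c,655,150,.018).round(4))
E
```

```text
[[ 0.5893  0.0782  0.012 ]
 [ 0.5506 -0.0796  0.012 ]
 [ 0.473   0.1047  0.012 ]
 [ 0.4364 -0.0532  0.012 ]]
o [0.5123 0.0125 0.012 ] 0.16228022901879763 0.1183005920628319
yaw from dy -13.422412107976664 dx -12.940811628350879
barA [ 0.4953 -0.19    0.034 ]
barB [ 0.4344 -0.1778  0.034 ]
pivot [0.4519 0.0338 0.142 ]
hub [0.514  0.0136 0.131 ]
trayTR [ 0.5121 -0.1622  0.03  ]
trayBR [ 0.4346 -0.1393  0.03  ]
gripend [0.5134 0.0134 0.142 ]
side screws [[ 0.5874  0.0712  0.012 ]
 [ 0.4718  0.0996  0.012 ]
 [ 0.4343 -0.0574  0.012 ]]
side pivot [0.4499 0.0274 0.142 ]
loupe [ 0.5642 -0.1518  0.018 ]
```

```bash
cat >> h.py <<'E'
YAW=np.radians(-13.2); O=np.array([.512,.0115,0])
PX=np.array([np.cos(YAW),np.sin(YAW),0]); PY=np.array([-PX[1],PX[0],0])
def P(x,y,z): return O+x*PX+y*PY+[0,0,z]
def ori(yaw,tilt=0): # tool down, tool x at yaw (deg); tilt: fingers point forward (+tool x), wrist leans back
    return R.from_euler('z',yaw,degrees=True)*R.from_euler('x',180,degrees=True)*R.from_euler('y',tilt,degrees=True)
def go(p,rot,p0=None,r0=None):
    s=robot.sense(); p0=s["eef_pos"] if p0 is None else p0; r0=R.from_quat(s["tcp_rot"]) if r0 is None else r0
    d=r0.inv().apply(np.array(p)-p0)*1000; w=(r0.inv()*rot).as_rotvec(degrees=True)
    return d.round(1),w.round(1)
E
python3 - <<'E'
from h import *
print(ori(0,20).as_matrix()[:,2])
r=ori(-13.2)
print(go(P(0,-.118-.085-.045,.1),r)); print(go(P(0,-.118-.085-.045,.02),r))
E
```

```text
[ 3.42020143e-01 -1.15079156e-16 -9.39692621e-01]
(array([ 357. , -210.1,  113.1]), array([-0.1,  0. , 32. ]))
(array([ 357. , -210. ,  193.1]), array([-0.1,  0. , 32. ]))
```

{"api": "servo_tool", "payload": {
  "increments": [
    [[30,-17,5],[0,0,4],60],
    [[60,-35,15],[0,0,8],30],
    [[95,-55,25],[0,0,12],10],
    [[130,-76,40],[0,0,16],0],
    [[165,-97,50],[0,0,20],0],
    [[200,-118,65],[0,0,24],0],
    [[235,-138,75],[0,0,28],0],
    [[270,-160,85],[0,0,32],0],
    [[305,-180,98],[0,0,32],0],
    [[335,-198,107],[0,0,32],0],
    [[357,-210,113],[0,0,32],0],
    [[357,-210,113],[0,0,32],0]
  ],
  "squeeze": 20
}}

```text
time_s: 1.2
eef_pos: [0.4567, -0.2261, 0.0987]
tcp_rot: [0.994, -0.112, -0.001, -0.002]
wrist_force: [-0.6, 0.1, -1.0]
opening: 0.0176
gripper_force: 0.0
```

{"api": "servo_tool", "payload": {
  "increments": [
    [[0,0,25],[0,0,0],0],
    [[0,0,50],[0,0,0],0],
    [[0,0,70],[0,0,0],0],
    [[0,0,80],[0,0,0],0],
    [[0,0,80],[0,0,0],0]
  ]
}}

```text
time_s: 1.62
eef_pos: [0.4532, -0.2298, 0.0181]
tcp_rot: [0.993, -0.115, -0.002, -0.001]
wrist_force: [1.1, 0.5, 0.3]
opening: 0.0005
gripper_force: 0.0
```

```bash
python3 - <<'E'
from h import *
c=cam("top"); save(c,"a.png",(200,140,370,260),4.5); s=robot.sense(); print(s["eef_pos"],s["opening"],s["wrist_force"])
print(go(P(0,-.118-.018,.02),ori(-13.2)))
E
```

```text
[ 0.45440335 -0.23063896  0.01965595] 0.00047501449104822774 [ 0.13857502 -0.23845796 -0.6701215 ]
(array([   0.7, -112.9,   -0.3]), array([-0. ,  0.1, -0.1]))
```

View pics/a.png

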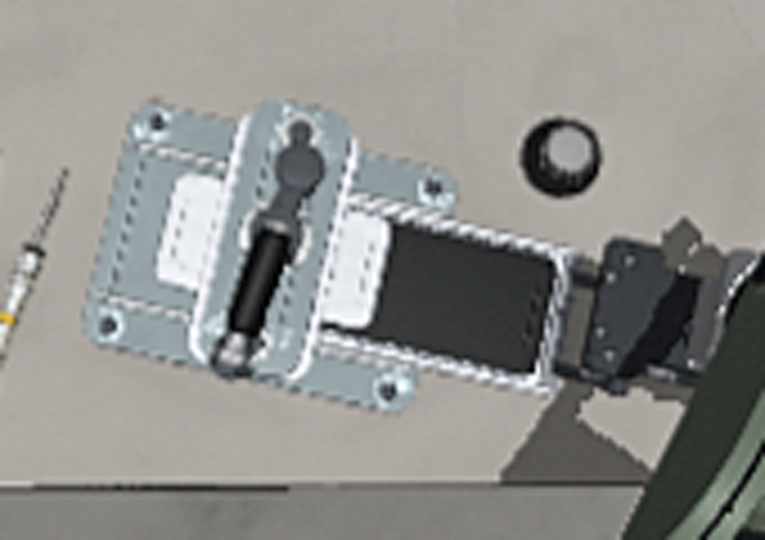

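{"api": "servo_tool", "payload": {
  "increments": [
    [[0,-12,0],[0,0,0],0],
    [[0,-20,0],[0,0,0],0],
    [[0,-26,0],[0,0,0],0],
    [[0,-32,0],[0,0,0],0],
    [[0,-39,0],[0,0,0],0],
    [[0,-47,0],[0,0,0],0],
    [[0,-55,0],[0,0,0],0],
    [[0,-64,0],[0,0,0],0],
    [[0,-73,0],[0,0,0],0],
    [[0,-82,0],[0,0,0],0],
    [[0,-90,0],[0,0,0],0],
    [[0,-95,0],[0,0,0],0]
  ]
}}

```text
time_s: 2.67
eef_pos: [0.4776, -0.1369, 0.0204]
tcp_rot: [0.993, -0.115, 0.0, -0.0]
wrist_force: [1.1, -3.1, 1.4]
opening: 0.0007
gripper_force: 1.5
```

{"api": "servo_tool", "payload": {
  "increments": [
    [[0,-4,0],[0,0,0],0],
    [[0,-8,0],[0,0,0],0],
    [[0,-10,0],[0,0,0],0],
    [[0,-11,0],[0,0,0],0]
  ]
}}

```text
time_s: 3.0
eef_pos: [0.4797, -0.1271, 0.0203]
tcp_rot: [0.993, -0.115, -0.0, -0.0]
wrist_force: [0.1, -2.2, 1.6]
opening: 0.0006
gripper_force: 1.3
```

{"api": "servo_tool", "payload": {
  "increments": [
    [[0,-1,0],[0,0,0],0],
    [[0,-2,0],[0,0,0],0],
    [[0,-2.5,0],[0,0,0],0]
  ]
}}

```text
time_s: 3.25
eef_pos: [0.4802, -0.125, 0.0203]
tcp_rot: [0.993, -0.115, -0.0, -0.0]
wrist_force: [0.9, -2.0, 1.6]
opening: 0.0005
gripper_force: 1.3
```

{"api": "servo_tool", "payload": {
  "increments": [
    [[0,-1,0],[0,0,0],0],
    [[0,-2,0],[0,0,0],0],
    [[0,-3,0],[0,0,0],0],
    [[0,-3,0],[0,0,0],0]
  ]
}}

```text
time_s: 3.58
eef_pos: [0.4809, -0.1218, 0.0203]
tcp_rot: [0.993, -0.115, -0.0, -0.0]
wrist_force: [0.9, -2.5, -0.6]
opening: 0.0009
gripper_force: 1.0
```

{"api": "servo_tool", "payload": {
  "increments": [
    [[0,-1,0],[0,0,0],0],
    [[0,-2,0],[0,0,0],0],
    [[0,-2,0],[0,0,0],0]
  ]
}}

```text
time_s: 3.83
eef_pos: [0.4812, -0.1206, 0.0204]
tcp_rot: [0.993, -0.115, -0.0, 0.001]
wrist_force: [1.1, -5.2, 0.1]
opening: 0.0004
gripper_force: 2.3
```

Force is rising; one more nudge to confirm the stop.

{"api": "servo_tool", "payload": {
  "increments": [
    [[0,-0.7,0],[0,0,0],0],
    [[0,-1.5,0],[0,0,0],0],
    [[0,-1.5,0],[0,0,0],0]
  ]
}}

```text
time_s: 4.08
eef_pos: [0.4813, -0.1205, 0.0204]
tcp_rot: [0.993, -0.114, -0.0, 0.002]
wrist_force: [-1.8, -8.6, -0.5]
opening: 0.0004
gripper_force: 4.6
```

```bash
python3 - <<'E'
from h import *
s=robot.sense(); print(s["eef_pos"],s["wrist_force"])
E
```

```text
[ 0.48129336 -0.12050841  0.02042845] [-1.75517005 -8.56835563 -0.52466829]
```

{"api": "servo_tool", "payload": {
  "increments": [
    [[0,10,0],[0,0,0],0],
    [[0,25,-10],[0,0,0],0],
    [[0,40,-35],[0,0,0],0],
    [[0,40,-70],[0,0,0],40],
    [[0,40,-105],[0,0,0],50],
    [[0,40,-140],[0,0,0],50],
    [[0,40,-170],[0,0,0],50],
    [[0,40,-185],[0,0,0],50],
    [[0,40,-185],[0,0,0],50]
  ]
}}

```text
time_s: 4.83
eef_pos: [0.4749, -0.1582, 0.2097]
tcp_rot: [0.993, -0.115, 0.004, 0.001]
wrist_force: [0.1, 0.3, 0.3]
opening: 0.0369
gripper_force: 0.0
```

```bash
python3 - <<'E'
from h import *
c=cam("top"); t=np.load("top0.npy")
m=(t.max(2)<32).astype(np.uint8); m[:185]=0; m[:218]*=1; m[:, :245]=0; m[:,268:]=0; m[220:]=0
n,l,st,ce=cv2.connectedComponentsWithStats(m); i=1+st[1:,4].argmax(); print(st[i],ce[i])
v,u=np.nonzero(l==i); w=np.array([onz(c,a,b,.142)[:2] for a,b in zip(u,v)])
print("mid",w.mean(0)); e,V=np.linalg.eigh(np.cov(w.T)); print("len",np.sqrt(12*e),"yaw",np.degrees(np.arctan2(*V[::-1,1])))
print(robot.sense()["eef_pos"])
E
```

```text
[251 191  14  24 113] [257.28318584 202.37168142]
mid [0.48543185 0.02109488]
len [0.02083394 0.05438896] yaw 161.29646434056895
[ 0.47340339 -0.15752357  0.20696454]
```

```bash
python3 - <<'E'
from h import *
r=ori(-18.7); a=np.array([.4835,.0217,.2]); b=np.array([.4835,.0217,.134])
print(go(a,r)); print(go(b,r,a,r))
E
```

```text
(array([ -31.2, -176.8,    7. ]), array([-0. , -0.2,  5.5]))
(array([ 0., -0., 66.]), array([0., 0., 0.]))
```

{"api": "servo_tool", "payload": {
  "increments": [
    [[-5,-25,0],[0,0,1],50],
    [[-10,-50,0],[0,0,2],50],
    [[-15,-80,0],[0,0,3],50],
    [[-20,-110,0],[0,0,4],50],
    [[-25,-140,2],[0,0,5],50],
    [[-29,-165,5],[0,0,5.5],50],
    [[-31,-177,7],[0,0,5.5],50],
    [[-31,-177,7],[0,-0.2,5.5],50],
    [[-31,-177,7],[0,-0.2,5.5],50]
  ]
}}

```text
time_s: 5.63
eef_pos: [0.4812, 0.0224, 0.196]
tcp_rot: [0.987, -0.162, -0.004, -0.0]
wrist_force: [-0.4, -0.6, -0.4]
opening: 0.0504
gripper_force: 0.0
```

```bash
python3 - <<'E'
from h import *
r=ori(-18.7); b=np.array([.4835,.0217,.134])
print(go(b,r)); c=cam("top"); save(c,"b.png",(200,140,370,260),4.5)
E
```

```text
(array([ 3. , -0.1, 62. ]), array([0.1, 0.5, 0.1]))
```

View pics/b.png

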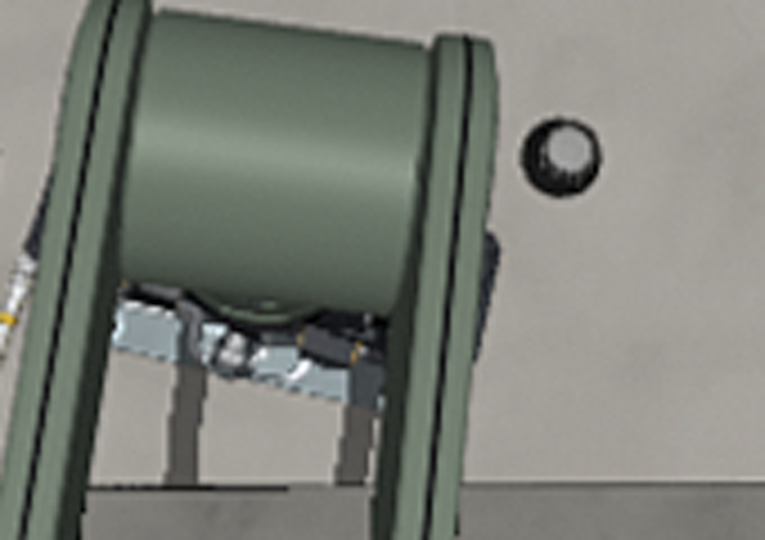

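{"api": "servo_tool", "payload": {
  "increments": [
    [[2,0,15],[0,0,0],50],
    [[2,0,35],[0,0,0],50],
    [[2,0,52],[0,0,0],50],
    [[2,0,61],[0,0,0],50],
    [[2,0,61],[0,0,0],50]
  ]
}}

```text
time_s: 6.1
eef_pos: [0.4823, 0.0204, 0.1347]
tcp_rot: [0.987, -0.163, -0.005, -0.0]
wrist_force: [-0.1, 0.2, -0.9]
opening: 0.0499
gripper_force: 0.0
```

{"api": "servo_tool", "payload": {
  "increments": [
    [[0,0,0],[0,0,0],36],
    [[0,0,0],[0,0,0],26],
    [[0,0,0],[0,0,0],21],
    [[0,0,0],[0,0,0],17],
    [[0,0,0],[0,0,0],14],
    [[0,0,0],[0,0,0],14]
  ],
  "squeeze": 10
}}

```text
time_s: 6.6
eef_pos: [0.4854, 0.0214, 0.1382]
tcp_rot: [0.987, -0.163, -0.001, -0.001]
wrist_force: [2.0, 0.2, 1.4]
opening: 0.0187
gripper_force: 10.0
```

```bash
python3 - <<'E'
from h import *
s=robot.sense(); print(s["eef_pos"],s["wrist_force"],s["opening"],s["gripper_force"])
c=cam("side"); save(c,"c.png",(180,120,360,260),4.2)
E
```

```text
[0.48538915 0.02143961 0.13820253] [1.96151965 0.24275753 1.3771949 ] 0.018686875793497867 9.960215538740158
```

View pics/c.png

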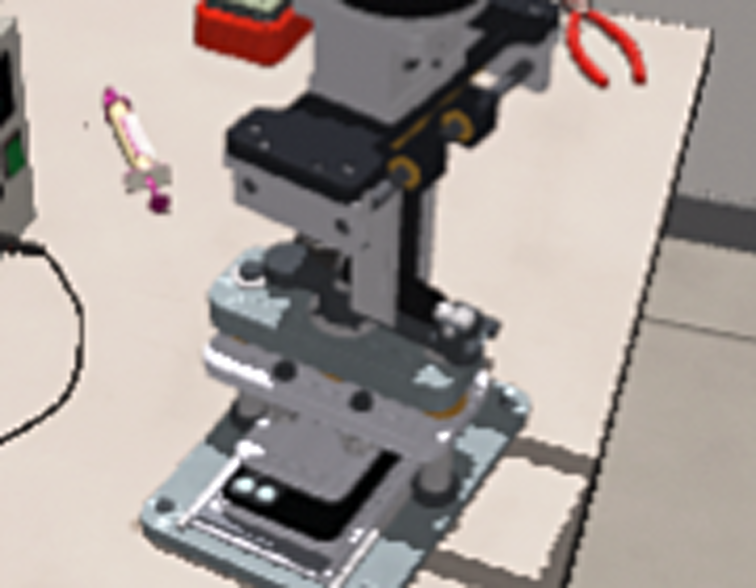

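{"api": "servo_tool", "payload": {
  "increments": [
    [[-0.3,0,-2.5],[0,0,0],14],
    [[-0.6,0,-4.6],[0,0,0],14],
    [[-1.2,0,-8],[0,2,0],14],
    [[-1.9,0,-11],[0,5,0],14],
    [[-3,0,-14],[0,7,0],14],
    [[-4.3,0,-17],[0,10,0],14],
    [[-5.9,0,-20],[0,12,0],14],
    [[-7.7,0,-22.5],[0,14,0],14],
    [[-10,0,-25],[0,15,0],14],
    [[-12,0,-27.3],[0,17,0],14],
    [[-12,0,-27.3],[0,17,0],14]
  ]
}}

```text
time_s: 7.57
eef_pos: [0.4731, 0.0255, 0.1654]
tcp_rot: [0.976, -0.16, 0.145, 0.024]
wrist_force: [1.6, 1.3, -0.7]
opening: 0.0187
gripper_force: 10.0
```

```bash
python3 - <<'E'
from h import *
s=robot.sense(); print(s["eef_pos"],s["wrist_force"],s["opening"],s["gripper_force"])
d=np.array([.947,-.3206,0]); p=O+[0,0,.142]-.066*d
r0=R.from_quat(s["tcp_rot"]); tz=r0.as_matrix()[:,2]; print("tilt",np.degrees(np.arcsin(tz@d)))
for q in(.005,.008): C=s["eef_pos"]-q*tz-p; print("C rel: along,lat,up",C@d,C@np.cross([0,0,1],d),C[2],np.hypot(C@d,C[2]),np.degrees(np.arctan2(C[2],C@d)))
E
```

```text
[0.47306216 0.02547641 0.16544423] [ 1.64939398  1.31193697 -0.66492635] 0.01874999862288998 9.999012798070908
tilt 16.910176117813975
C rel: along,lat,up 0.02316382915770657 0.000749968631859061 0.028227951949300806 0.036515479628500734 50.62773187131358
C rel: along,lat,up 0.022291212780984993 0.0007486352684052416 0.031098183493045384 0.03826219000285098 54.36700344831779
```

```bash
python3 - <<'E'
from h import *
s=robot.sense(); r0=R.from_quat(s["tcp_rot"])
r,q=37.5,6.5
f=lambda th,t: np.array([r*np.cos(np.radians(th))+q*np.sin(np.radians(t)),0,-(r*np.sin(np.radians(th))-q*np.cos(np.radians(t)))])
t0=17
for th,t in zip([57,62,67,72,77,82,87,91,92],[18,19,20,21,22,23,24,25,25]):
    d=f(th,t)-f(52.5,t0) # in untilted tool axes
    print(th,(R.from_euler('y',t0,degrees=True).inv().apply(d)).round(1),t-t0)
E
```

```text
57 [-1.7  0.  -2.3] 1
62 [-3.8  0.  -4.7] 2
67 [-6.1  0.  -7. ] 3
72 [-8.6  0.  -9. ] 4
77 [-11.2   0.  -10.7] 5
82 [-14.    0.  -12.2] 6
87 [-16.9   0.  -13.5] 7
91 [-19.3   0.  -14.3] 8
92 [-19.9   0.  -14.5] 8
```

{"api": "servo_tool", "payload": {
  "increments": [
    [[-1.7,0,-2.3],[0,1,0],14],
    [[-3.8,0,-4.7],[0,2,0],14],
    [[-6.1,0,-7],[0,3,0],14],
    [[-8.6,0,-9],[0,4,0],14],
    [[-11.2,0,-10.7],[0,5,0],14],
    [[-14,0,-12.2],[0,6,0],14],
    [[-16.9,0,-13.5],[0,7,0],14],
    [[-18.2,0,-14],[0,8,0],14],
    [[-18.2,0,-14],[0,8,0],14]
  ]
}}

```text
time_s: 8.32
eef_pos: [0.4535, 0.0319, 0.1742]
tcp_rot: [0.963, -0.158, 0.214, 0.035]
wrist_force: [2.3, 1.4, 4.0]
opening: 0.0189
gripper_force: 10.0
```

{"api": "servo_tool", "payload": {
  "increments": [
    [[-0.9,0,-0.4],[0,0,0],14],
    [[-1.8,0,-0.8],[0,0,0],14],
    [[-1.8,0,-0.8],[0,0,0],14]
  ]
}}

```text
time_s: 8.57
eef_pos: [0.4521, 0.0324, 0.1742]
tcp_rot: [0.963, -0.159, 0.213, 0.035]
wrist_force: [3.6, 0.5, 6.4]
opening: 0.0185
gripper_force: 10.0
```

```bash
python3 - <<'E'
from h import *
s=robot.sense(); print(s["eef_pos"],s["wrist_force"],s["opening"],s["moment"])
c=cam("side"); save(c,"d.png",(180,100,360,240),4.2)
E
```

```text
[0.45211875 0.03240724 0.17415624] [3.60210025 0.52416803 6.41676868] 0.01850058050081108 [ 0.00703388 -0.87821193  0.10003276]
```

View pics/d.png

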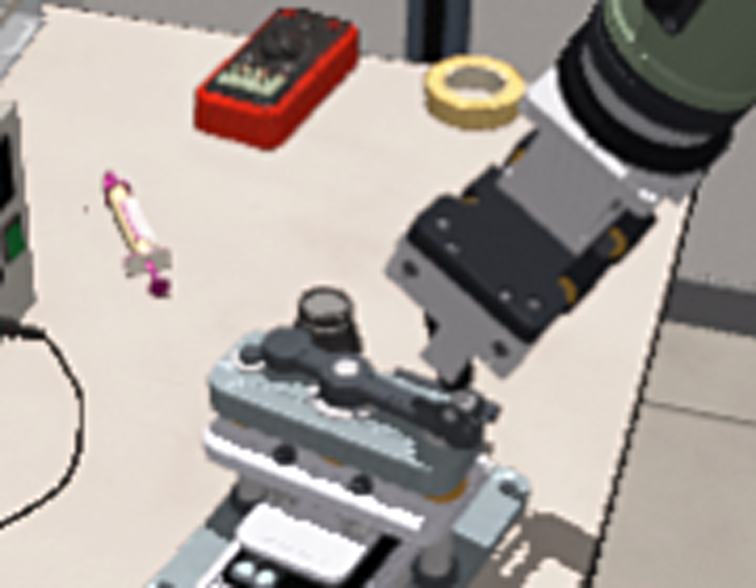

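```bash
python3 - <<'E'
from h import *
R0=ori(-18.7,25); ph0=.096
s=robot.sense(); print((R0.inv()*R.from_quat(s["tcp_rot"])).as_rotvec(degrees=True).round(2))
u=lambda f: -np.cos(f)*PX+np.sin(f)*PY
for k in range(4):
    a=ph0+k*np.pi/2
    for i in range(1,13):
        f=a+i*np.pi/24
        d=65.4*(u(f)-u(a)); 
        print(R0.inv().apply(d).round(1).tolist(),end=", ")
    print()
d=np.array([.947,-.3206,0]); print(R0.inv().apply(2.0*d+[0,0,2.]).round(1))
E
```

```text
[ 0.   -0.05  0.01]
[0.5, -8.5, 0.2], [2.0, -16.9, 0.9], [4.5, -25.0, 2.1], [7.9, -32.7, 3.7], [12.2, -39.8, 5.7], [17.4, -46.2, 8.1], [23.2, -51.9, 10.8], [29.6, -56.6, 13.8], [36.6, -60.4, 17.1], [43.9, -63.2, 20.5], [51.5, -64.8, 24.0], [59.3, -65.4, 27.6], 
[7.7, 0.6, 3.6], [15.3, 2.2, 7.2], [22.7, 5.0, 10.6], [29.6, 8.8, 13.8], [36.1, 13.5, 16.8], [41.9, 19.2, 19.5], [47.0, 25.6, 21.9], [51.3, 32.7, 23.9], [54.8, 40.4, 25.5], [57.3, 48.5, 26.7], [58.8, 56.9, 27.4], [59.3, 65.4, 27.6], 
[-0.5, 8.5, -0.2], [-2.0, 16.9, -0.9], [-4.5, 25.0, -2.1], [-7.9, 32.7, -3.7], [-12.2, 39.8, -5.7], [-17.4, 46.2, -8.1], [-23.2, 51.9, -10.8], [-29.6, 56.6, -13.8], [-36.6, 60.4, -17.1], [-43.9, 63.2, -20.5], [-51.5, 64.8, -24.0], [-59.3, 65.4, -27.6], 
[-7.7, -0.6, -3.6], [-15.3, -2.2, -7.2], [-22.7, -5.0, -10.6], [-29.6, -8.8, -13.8], [-36.1, -13.5, -16.8], [-41.9, -19.2, -19.5], [-47.0, -25.6, -21.9], [-51.3, -32.7, -23.9], [-54.8, -40.4, -25.5], [-57.3, -48.5, -26.7], [-58.8, -56.9, -27.4], [-59.3, -65.4, -27.6], 
[ 2.7  0.  -1. ]
```

{"api": "servo_tool", "payload": {
  "increments": [
    [[1,0,-0.5],[0,0,0],12],
    [[2,0,-1],[0,0,0],12],
    [[2,0,-1],[0,0,0],12]
  ],
  "squeeze": 20
}}

```text
time_s: 8.87
eef_pos: [0.4522, 0.0322, 0.1743]
tcp_rot: [0.964, -0.159, 0.211, 0.035]
wrist_force: [3.3, 0.9, 2.4]
opening: 0.0186
gripper_force: 20.0
```

{"api": "servo_tool", "payload": {
  "increments": [
    [[0.1,-3,0],[0,0,0],12],
    [[0.5,-8.5,0.2],[0,0,0],12],
    [[2,-16.9,0.9],[0,0,0],12],
    [[4.5,-25,2.1],[0,0,0],12],
    [[7.9,-32.7,3.7],[0,0,0],12],
    [[12.2,-39.8,5.7],[0,0,0],12],
    [[17.4,-46.2,8.1],[0,0,0],12],
    [[17.4,-46.2,8.1],[0,0,0],12]
  ]
}}

```text
time_s: 9.53
eef_pos: [0.4848, 0.0713, 0.1734]
tcp_rot: [0.964, -0.159, 0.21, 0.034]
wrist_force: [-0.5, 3.7, 3.3]
opening: 0.0193
gripper_force: 20.0
```

```bash
cat >> h.py <<'E'
def crank():
    s=robot.sense(); v=s["eef_pos"]-[.5146,.0112,.1742]; f=s["wrist_force"]; a=np.arctan2(v@PY,-v@PX); u=-np.cos(a)*PX+np.sin(a)*PY; t=np.sin(a)*PX+np.cos(a)*PY
    print("t",s["time_s"],"phi",a.round(3),"r",np.hypot(v@PX,v@PY).round(4),"z",v[2].round(4),"Frad",(f@u).round(1),"Ftan",(f@t).round(1),"Fz",f[2].round(1),s["opening"].round(4),s["joints"].round(2))
E
python3 -c "
from h import *
crank()"
```

```text
Traceback (most recent call last):
  File "h.py", line 34, in crank
    print("t",s["time_s"],"phi",a.round(3),"r",np.hypot(v@PX,v@PY).round(4),"z",v[2].round(4),"Frad",(f@u).round(1),"Ftan",(f@t).round(1),"Fz",f[2].round(1),s["opening"].round(4),s["joints"].round(2))
                                                                                                                                                             ^^^^^^^^^^^^^^^^^^
AttributeError: 'float' object has no attribute 'round'
```

```bash
sed -i 's/s\["opening"\].round(4)/round(float(s["opening"]),4)/' h.py
python3 -c "
from h import *
crank()"
```

```text
t 9.5333 phi 0.881 r 0.0671 z -0.0008 Frad 3.5 Ftan 1.2 Fz 3.3 0.0193 [ 0.08 -0.17  2.08 -0.22  0.85  2.09]
```

{"api": "servo_tool", "payload": {
  "increments": [
    [[2,-2.5,0.9],[0,0,0],12],
    [[5.8,-5.7,2.7],[0,0,0],12],
    [[12.2,-10.4,5.7],[0,0,0],12],
    [[19.2,-14.2,9],[0,0,0],12],
    [[26.5,-17,12.4],[0,0,0],12],
    [[34.1,-18.6,15.9],[0,0,0],12],
    [[41.9,-19.2,19.5],[0,0,0],12],
    [[41.9,-19.2,19.5],[0,0,0],12]
  ]
}}

```text
time_s: 10.2
eef_pos: [0.5357, 0.072, 0.1731]
tcp_rot: [0.964, -0.159, 0.211, 0.036]
wrist_force: [2.6, 0.3, -3.1]
opening: 0.0184
gripper_force: 19.9
```

```bash
python3 -c "
from h import *
crank()"
```

```text
t 10.2 phi 1.675 r 0.0644 z -0.0011 Frad 1.1 Ftan 2.4 Fz -3.1 0.0184 [ 0.08 -0.05  1.98 -0.23  0.83  2.09]
```

{"api": "servo_tool", "payload": {
  "increments": [
    [[7.7,0.6,3.6],[0,0,0],12],
    [[15.3,2.2,7.2],[0,0,0],12],
    [[22.7,5,10.6],[0,0,0],12],
    [[29.6,8.8,13.8],[0,0,0],12],
    [[36.1,13.5,16.8],[0,0,0],12],
    [[41.9,19.2,19.5],[0,0,0],12],
    [[47,25.6,21.9],[0,0,0],12],
    [[51.3,32.7,23.9],[0,0,0],12],
    [[54.8,40.4,25.5],[0,0,0],12],
    [[57.3,48.5,26.7],[0,0,0],12],
    [[58.8,56.9,27.4],[0,0,0],12],
    [[59.3,65.4,27.6],[0,0,0],12]
  ]
}}

```text
time_s: 11.2
eef_pos: [0.5711, -0.0089, 0.1722]
tcp_rot: [0.965, -0.16, 0.206, 0.034]
wrist_force: [-23.5, 9.9, 16.5]
opening: 0.0186
gripper_force: 20.0
```

```bash
python3 -c "
from h import *
crank()"
```

```text
t 11.2 phi -3.03 r 0.06 z -0.002 Frad -25.4 Ftan -1.4 Fz 16.5 0.0186 [-0.12 -0.    1.93 -0.12  0.81  1.85]
```

```bash
python3 - <<'E'
from h import *
c=cam("side"); crank()
i=c["img"][90:230,170:340]; t=cam("top")["img"][130:270,190:360]
cv2.imwrite("pics/e.png",cv2.resize(np.hstack([i,t])[...,::-1],(800,330),interpolation=cv2.INTER_CUBIC))
E
```

```text
t 11.25 phi -3.013 r 0.06 z -0.002 Frad -24.6 Ftan 1.6 Fz 17.4 0.0183 [-0.12 -0.    1.93 -0.12  0.81  1.85]
```

View pics/e.png

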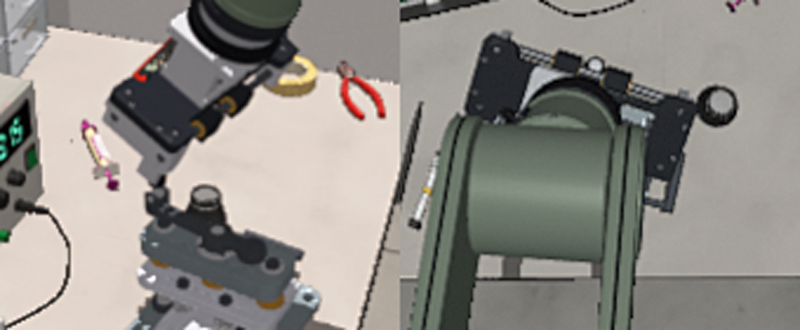

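{"api": "servo_tool", "payload": {
  "increments": [
    [[-1.5,0,-0.7],[0,0,0],12],
    [[-3,0,-1.4],[0,0,0],12],
    [[-4.5,0,-2.1],[0,0,0],12],
    [[-4.5,0,-2.1],[0,0,0],12]
  ]
}}

```text
time_s: 11.63
eef_pos: [0.5701, -0.009, 0.1728]
tcp_rot: [0.964, -0.159, 0.21, 0.036]
wrist_force: [-4.7, -0.7, -0.3]
opening: 0.0183
gripper_force: 20.0
```

```bash
python3 -c "
from h import *
crank()"
```

```text
t 11.6333 phi -3.024 r 0.0591 z -0.0014 Frad -4.1 Ftan 2.3 Fz -0.3 0.0183 [-0.11 -0.01  1.93 -0.13  0.8   1.85]
```

{"api": "servo_tool", "payload": {
  "increments": [
    [[-0.9,3,-0.4],[0,0,0],12],
    [[-1.9,8.5,-0.8],[0,0,0],12],
    [[-3.4,16.9,-1.5],[0,0,0],12],
    [[-5.9,25,-2.7],[0,0,0],12],
    [[-9.3,32.7,-4.3],[0,0,0],12],
    [[-13.6,39.8,-6.3],[0,0,0],12],
    [[-18.8,46.2,-8.7],[0,0,0],12],
    [[-18.8,46.2,-8.7],[0,0,0],12]
  ]
}}

```text
time_s: 12.3
eef_pos: [0.5346, -0.0467, 0.1731]
tcp_rot: [0.964, -0.159, 0.21, 0.036]
wrist_force: [0.1, -4.6, -10.7]
opening: 0.0182
gripper_force: 20.0
```

```bash
sed -i 's/\[.5146,.0112,.1742\]/[.5084,.0133,.1742]/' h.py; python3 -c "
from h import *
crank()"
```

```text
t 12.3 phi -2.213 r 0.0655 z -0.0011 Frad 4.2 Ftan 1.7 Fz -10.7 0.0182 [-0.22 -0.1   2.02 -0.07  0.8   1.72]
```

{"api": "servo_tool", "payload": {
  "increments": [
    [[-2.4,2.6,-0.4],[0,0,0],12],
    [[-6.6,5.7,-0.9],[0,0,0],12],
    [[-13,10.4,-3.9],[0,0,0],12],
    [[-20,14.2,-7.2],[0,0,0],12],
    [[-27.3,17,-10.6],[0,0,0],12],
    [[-34.9,18.6,-14.1],[0,0,0],12],
    [[-42.7,19.2,-17.7],[0,0,0],12],
    [[-42.7,19.2,-17.7],[0,0,0],12]
  ]
}}

```text
time_s: 12.97
eef_pos: [0.4858, -0.0486, 0.1729]
tcp_rot: [0.964, -0.159, 0.212, 0.035]
wrist_force: [-2.2, -3.1, -3.8]
opening: 0.018
gripper_force: 20.0
```

```bash
python3 -c "
from h import *
crank()"
```

```text
t 12.9667 phi -1.451 r 0.0659 z -0.0013 Frad 3.6 Ftan 1.1 Fz -3.8 0.018 [-0.26 -0.22  2.12 -0.04  0.81  1.66]
```

{"api": "servo_tool", "payload": {
  "increments": [
    [[-7.7,-0.6,-3.6],[0,0,0],12],
    [[-15.3,-2.2,-7.2],[0,0,0],12],
    [[-22.7,-5,-10.6],[0,0,0],12],
    [[-29.6,-8.8,-13.8],[0,0,0],12],
    [[-36.1,-13.5,-16.8],[0,0,0],12],
    [[-41.9,-19.2,-19.5],[0,0,0],12],
    [[-47,-25.6,-21.9],[0,0,0],12],
    [[-51.3,-32.7,-23.9],[0,0,0],12],
    [[-54.8,-40.4,-25.5],[0,0,0],12],
    [[-57.3,-48.5,-26.7],[0,0,0],12],
    [[-58.8,-56.9,-27.4],[0,0,0],12],
    [[-59.3,-65.4,-27.6],[0,0,0],12]
  ]
}}

```text
time_s: 13.97
eef_pos: [0.4458, 0.0356, 0.1729]
tcp_rot: [0.964, -0.159, 0.212, 0.034]
wrist_force: [0.8, -3.1, -6.4]
opening: 0.0184
gripper_force: 20.0
```

```bash
python3 -c "
from h import *
crank()"
```

```text
t 13.9667 phi 0.112 r 0.0664 z -0.0013 Frad -1.8 Ftan -2.7 Fz -6.4 0.0184 [-0.02 -0.3   2.18 -0.17  0.86  1.96]
```

{"api": "servo_tool", "payload": {
  "increments": [
    [[0.5,-8.5,0.2],[0,0,0],12],
    [[2,-16.9,0.9],[0,0,0],12],
    [[4.5,-25,2.1],[0,0,0],12],
    [[7.9,-32.7,3.7],[0,0,0],12],
    [[12.2,-39.8,5.7],[0,0,0],12],
    [[17.4,-46.2,8.1],[0,0,0],12],
    [[23.2,-51.9,10.8],[0,0,0],12],
    [[29.6,-56.6,13.8],[0,0,0],12],
    [[36.6,-60.4,17.1],[0,0,0],12],
    [[43.9,-63.2,20.5],[0,0,0],12],
    [[51.5,-64.8,24],[0,0,0],12],
    [[59.3,-65.4,27.6],[0,0,0],12]
  ]
}}

```text
time_s: 14.97
eef_pos: [0.5306, 0.0753, 0.1727]
tcp_rot: [0.964, -0.159, 0.212, 0.035]
wrist_force: [-1.9, 1.0, -0.6]
opening: 0.0182
gripper_force: 20.0
```

```bash
python3 -c "
from h import *
crank()"
```

```text
t 14.9667 phi 1.684 r 0.0658 z -0.0015 Frad 0.3 Ftan -2.1 Fz -0.6 0.0182 [ 0.08 -0.07  1.99 -0.23  0.83  2.1 ]
```

{"api": "servo_tool", "payload": {
  "increments": [
    [[7.7,0.6,3.6],[0,0,0],12],
    [[15.3,2.2,7.2],[0,0,0],12],
    [[22.7,5,10.6],[0,0,0],12],
    [[29.6,8.8,13.8],[0,0,0],12],
    [[36.1,13.5,16.8],[0,0,0],12],
    [[41.9,19.2,19.5],[0,0,0],12],
    [[47,25.6,21.9],[0,0,0],12],
    [[51.3,32.7,23.9],[0,0,0],12],
    [[54.8,40.4,25.5],[0,0,0],12],
    [[57.3,48.5,26.7],[0,0,0],12],
    [[58.8,56.9,27.4],[0,0,0],12],
    [[59.3,65.4,27.6],[0,0,0],12]
  ]
}}

```text
time_s: 15.97
eef_pos: [0.5703, -0.0084, 0.1727]
tcp_rot: [0.964, -0.159, 0.212, 0.035]
wrist_force: [-3.3, 4.1, 3.7]
opening: 0.0186
gripper_force: 20.0
```

```bash
python3 -c "
from h import *
crank()"
```

```text
t 15.9667 phi -3.035 r 0.0656 z -0.0015 Frad -4.5 Ftan -2.7 Fz 3.7 0.0186 [-0.11 -0.01  1.94 -0.12  0.79  1.85]
```

{"api": "servo_tool", "payload": {
  "increments": [
    [[-0.5,8.5,-0.2],[0,0,0],12],
    [[-2,16.9,-0.9],[0,0,0],12],
    [[-4.5,25,-2.1],[0,0,0],12],
    [[-7.9,32.7,-3.7],[0,0,0],12],
    [[-12.2,39.8,-5.7],[0,0,0],12],
    [[-17.4,46.2,-8.1],[0,0,0],12],
    [[-23.2,51.9,-10.8],[0,0,0],12],
    [[-29.6,56.6,-13.8],[0,0,0],12],
    [[-36.6,60.4,-17.1],[0,0,0],12],
    [[-43.9,63.2,-20.5],[0,0,0],12],
    [[-51.5,64.8,-24],[0,0,0],12],
    [[-59.3,65.4,-27.6],[0,0,0],12]
  ]
}}

```text
time_s: 16.97
eef_pos: [0.4867, -0.0493, 0.1727]
tcp_rot: [0.964, -0.159, 0.212, 0.036]
wrist_force: [3.1, 1.5, -0.5]
opening: 0.0185
gripper_force: 20.0
```

{"api": "servo_tool", "payload": {
  "increments": [
    [[-5,-0.3,-2.3],[0,0,0],12],
    [[-9.5,-0.9,-4.4],[0,0,0],12],
    [[-11.5,-1.2,-5.4],[0,0,0],12],
    [[-11.5,-1.2,-5.4],[0,0,0],12]
  ]
}}

```text
time_s: 17.3
eef_pos: [0.475, -0.0437, 0.1727]
tcp_rot: [0.964, -0.158, 0.212, 0.036]
wrist_force: [-2.9, -0.3, 4.0]
opening: 0.0183
gripper_force: 20.0
```

```bash
python3 -c "
from h import *
crank()"
```

```text
t 17.3 phi -1.271 r 0.0661 z -0.0015 Frad 1.8 Ftan 2.3 Fz 4.0 0.0183 [-0.25 -0.25  2.14 -0.05  0.82  1.67]
```

{"api": "servo_tool", "payload": {
  "increments": [
    [[-0.2,1.2,-0.1],[0,0,0],12],
    [[-0.5,2.5,-0.2],[0,0,0],12],
    [[-0.5,2.5,-0.2],[0,0,0],12]
  ]
}}

```text
time_s: 17.55
eef_pos: [0.4749, -0.0442, 0.1726]
tcp_rot: [0.964, -0.159, 0.212, 0.033]
wrist_force: [0.9, 6.3, 1.6]
opening: 0.0181
gripper_force: 20.0
```

```bash
python3 -c "
from h import *
crank()"
```

```text
t 17.55 phi -1.274 r 0.0666 z -0.0016 Frad -5.9 Ftan 2.4 Fz 1.6 0.0181 [-0.26 -0.25  2.14 -0.04  0.82  1.66]
```

{"api": "servo_tool", "payload": {
  "increments": [
    [[-0.2,-1.2,-0.1],[0,0,0],18],
    [[-0.2,-1.2,-0.1],[0,0,0],24],
    [[-0.2,-1.2,-0.1],[0,0,0],34],
    [[-0.2,-1.2,-0.1],[0,0,0],46],
    [[-0.2,-1.2,-0.1],[0,0,0],56],
    [[-0.2,-1.2,-0.1],[0,0,0],60],
    [[-0.2,-1.2,-0.1],[0,0,0],60]
  ]
}}

```text
time_s: 18.13
eef_pos: [0.4744, -0.0446, 0.1723]
tcp_rot: [0.964, -0.159, 0.212, 0.035]
wrist_force: [-0.6, -0.9, 0.8]
opening: 0.0539
gripper_force: 0.0
```

{"api": "servo_tool", "payload": {
  "increments": [
    [[0,0,-10],[0,0,0],60],
    [[0,0,-25],[0,0,0],60],
    [[0,0,-45],[0,0,0],60],
    [[0,0,-70],[0,0,0],60],
    [[-15,0,-95],[0,0,0],60],
    [[-35,40,-115],[0,0,0],60],
    [[-45,75,-125],[0,0,0],60],
    [[-45,110,-135],[0,0,0],60],
    [[-45,145,-135],[0,0,0],60],
    [[-45,180,-135],[0,0,0],60],
    [[-45,200,-135],[0,0,0],60],
    [[-45,200,-135],[0,0,0],60]
  ]
}}

```text
time_s: 19.13
eef_pos: [0.3161, -0.2067, 0.2766]
tcp_rot: [0.963, -0.163, 0.212, 0.037]
wrist_force: [0.2, 0.1, -0.2]
opening: 0.06
gripper_force: 0.0
```

```bash
python3 - <<'E'
from h import *
crank(); print(robot.sense()["wrist_force"])
t=cam("top")["img"][130:260,180:350]; i=cam("side")["img"][125:275,205:325]
a=cv2.resize(t,(400,306),interpolation=cv2.INTER_CUBIC); b=cv2.resize(i,(400,500),interpolation=cv2.INTER_CUBIC)
cv2.imwrite("pics/f.png",np.hstack([np.vstack([a,np.zeros((194,400,3),np.uint8)]),b])[...,::-1])
E
```

```text
t 19.1333 phi -1.083 r 0.2922 z 0.1024 Frad -0.2 Ftan -0.1 Fz -0.2 0.06 [-1.08 -0.65  2.16  0.3   1.31  0.8 ]
[ 0.18154762  0.06497005 -0.21881148]
```

View pics/f.png

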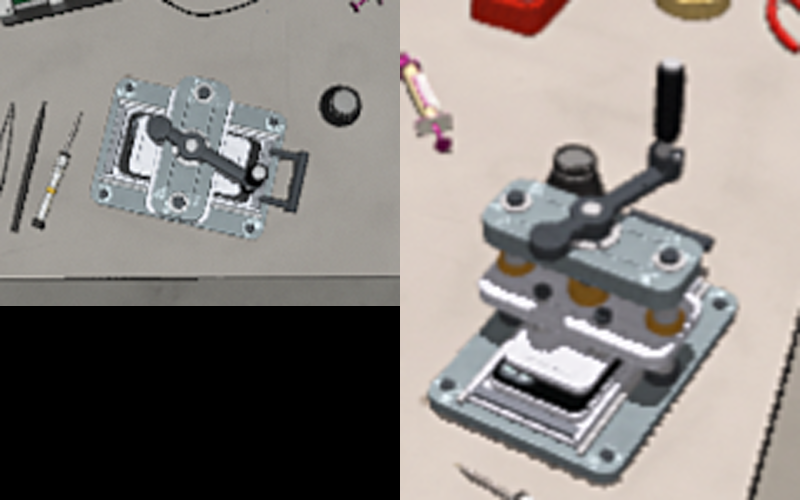

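```bash
python3 - <<'E'
from h import *
c=cam("top"); k=400/170
f=lambda u,v,z:(onz(c,180+u/k,130+v/k,z)-O)
b=f(300,181,.034); print("bar press x,y",b@PX,b@PY)
v=f(257,181,.142)-f(191,146,.14); print("crank",np.arctan2(v@PY,-v@PX)+4*np.pi, np.linalg.norm(v))
print(robot.sense()["time_s"]); robot.sign_off()
E
```

```text
bar press x,y -0.0011398360386474329 -0.12027600159805929
crank 11.260602597408512 0.07068106372007879
19.2833
the job is handed in; nothing more can be done
```

The job is handed in: the tray is home against its stop, the handle stands upright, and the crank is at about 11.3 rad, which by the given spring rate squeezes the springs about 6 mm. The gripper has let go and is clear, and the tools look undisturbed. It took 19.3 s.

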